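# Tip out the plaque tablets, load the tray and push it onto the scale

## Robot

A 7-joint arm with a two-finger parallel gripper is mounted at the origin on the work surface. World frame = base frame: x ahead of the robot, y to its left, z up, the work surface at z = 0. Lengths are in m, angles in rad, forces in N, time in s.
With the tool pointing down it reaches from about 0.425 to 0.875 m from the base axis. Payload 4.7 kg.
Tool frame: the origin (TCP) lies midway between the tips of the shut fingers; the grasp point (between the pads) lies 19 mm behind it; z points along the fingers, x is the direction in which the jaws open and shut, and the axes are right-handed (so a half turn about z gives the same grasp; the last joint's range is limited). The gripper opens to 87 mm and grips with 3 to 60 N. Pads are 19 mm wide; open, the fingers measure 117 mm over their backs; the gripper's body (75 mm by 190 mm) begins 51 mm behind the grasp point.
Start: joints at [-1.307, 0.321, -0.07, 1.45, 0.023, 1.371, -0.057], TCP at [0.161, 0.63, 0.223] pointing down, gripper open.
Joint ranges: [-2.86, 2.86], [-0.3, 2.09], [-1.38, 1.24], [0.06, 2.45], [-1.56, 4.7], [0.09, 2.05], [-2.69, 2.69]. Speed limits (rad/s): [2.57, 2.57, 3.14, 3.14, 3.14, 3.14, 3.14].

## Interface

Orientations are given as a rotation vector (axis times angle).
In Python, from bench import get_state, eyes, ticket gives the robot as it stands.
- The arm moves only by the tool carry_out, never from a script. Its argument "motion" is a list of rows, each a list of 2 entries, a list of its own where there are three numbers: the shift along the world's x, y, z in m, then the turn about the world's z in rad. A call has 1 to 20 rows; each row is the pose to reach, as a shift and turn from the pose commanded when the call began; what a row does not reach only later rows make up. A row lasts 1/10 s, in which the tool goes at most 50 mm and 8.59 degrees, less where a joint would pass 70% of its speed; a pose out of reach is approached as far as the arm can. A call with a gripper value outside its range is refused whole. "grip" is the gripper command: -1 is fully open, 1 is shut, values between are in proportion, set as the call begins (left out, the last holds). The fingers move at their own pace and stop on an object; "squeeze" is the grip in N (left out, the last holds). Time passes only in rows, so rows that repeat a pose let the fingers close. It gives the time, the measured TCP pose, the force and the opening at its end, in the units of the state.
- get_state(): the state, without advancing time (a new reading comes with each control period).
- eyes.get_image(name): name is "scene" or "top" or "wrist"; returns a dict with "pixels" (480x640x3 uint8, blue, green, red), "mtx" (3x3 intrinsics, pixels), "extrinsics" (4x4, takes a point from camera to world coordinates). Camera axes: x right, y down, z forward; pixel columns grow to the right and rows downward; lengths in m; the calibration is good to about 2 mm. The wrist camera is an equidistant fisheye: a pixel r from the principal point sees the ray r / f radians off the axis. A picture is of the moment at which its call begins. There is no depth.
- ticket.close_job(): hands the job in, once; it reports no verdict.
The state is a dict: "time": time; "joint_positions": joint angles; "qd": joint speeds; "joint_torque": joint torques, N m; "position": TCP position; "tool_rot": TCP orientation; "ft_force": force on the tool from outside, world axes, zero at the start; "torque": the same for the moment, N m; "grip_width": opening from 0.0 (shut) to 1.0 (fully open).
Only numpy, scipy, OpenCV 4.12 (cv2) and the standard library are available. Lean on these libraries where they do the work, as an engineer would, in place of code of your own. Each camera call takes 0.05 s, during which the arm holds its last target. There are 200 camera calls.

## Task

Take every walnut tablet out of the fitted block - press the end over its well so that the other end tips up, then lift it out - and lay them all flat, side by side, on the floor of the wooden tray while the tray still stands on the table. Then push the loaded tray up the ramp, without lifting it or tipping it over, until it stands level and wholly on the top of the parcel scale with all the tablets still lying flat in it, and leave the bystanders where they are.

Things in the scene. Friction and masses are not known exactly. Their poses are not given: they have to be found in the camera images.
- block: Fixed dark wooden block, 286 (x) by 126 (y) by 48 mm high; origin at the centre of its underside, z up. Four pockets 44.5 mm wide run along y, centres at x = -99, -33, +33, +99 mm. A tablet lies in its pocket with its top flush with the block's top, 1.25 mm clear of the side walls, 1.5 mm of the +y wall: it cannot be gripped until tipped.
- ledge_edge (a point): Edge of the pockets' grey ledges, at y = -3.5 mm, 30 mm above the block's underside, axes as the block's. The ledge carries the tablet from here to +y; towards -y is an open well 26 mm deep, ended only by a low stop (16 mm high) at y = -55 to -63 mm of the block. A tablet tips over this edge.
- press_line (a point): Point on the block's top, over the wells at y = -36 mm (x = 0). A tablet pressed down at this y in its pocket by 13 mm or more with shut fingers (a few N) tips about 0.6 rad and stays tipped by itself, its +y end then standing some 25 mm proud of the block, to be gripped across its 42 mm width.
- tray: Loose light-wood tray (about 300 g), 264 (x) by 124 (y) mm outside, grey lining; origin at the centre of its underside, z up. Floor 4 mm thick; walls 6 mm thick, the two long ones (y = +-59 mm) 22 mm high overall, the short ones 10 mm. Inside 252 by 112 mm: four tablets fit side by side along its y axis, e.g. at x = -100, -33, +33, +100 mm. Starts on the table.
- scale: Fixed low parcel scale. Origin on the table under the middle of its level top, z up. Grey top 350 (x) by 140 (y) mm, 15 mm high; along its -y side a dark steel ramp as wide as the top rises from the table at y = -150 mm to the top's edge at y = -70 mm; along its +y side a stop bar, face at y = +70 mm, 12 mm above the top. A low display box (18 mm high) at its +x end.
- scale_top (a point): Middle of the level top of the scale, on its surface; axes as scale.
- tablet1: Walnut plaque tablet with a brass inlay on both faces, 42 (x) by 96 (y) by 18 (z) mm, about 90 g, origin at its centre; all tablets are alike. It starts flush in a pocket of the block, its axes along the block's. May be absent (None).
- tablet2: Walnut plaque tablet with a brass inlay on both faces, 42 (x) by 96 (y) by 18 (z) mm, about 90 g, origin at its centre; all tablets are alike. It starts flush in a pocket of the block, its axes along the block's. May be absent (None).
- tablet3: Walnut plaque tablet with a brass inlay on both faces, 42 (x) by 96 (y) by 18 (z) mm, about 90 g, origin at its centre; all tablets are alike. It starts flush in a pocket of the block, its axes along the block's. May be absent (None).
- tablet4: Walnut plaque tablet with a brass inlay on both faces, 42 (x) by 96 (y) by 18 (z) mm, about 90 g, origin at its centre; all tablets are alike. It starts flush in a pocket of the block, its axes along the block's. May be absent (None).
- stopwatch: Bystander: chrome stopwatch, 56 mm disc, 15 mm high; origin at the centre of its underside. Leave alone.
- cherub: Bystander: bronze cherub ornament, 64 mm foot, 86 mm high; origin at the centre of its underside. Leave alone.
- dome_knob: Bystander: brass knob with a glass dome, 44 mm across, 60 mm high; origin at the centre of its underside. Leave alone.
- suspension_block: Bystander: steel pendulum suspension block, 30 by 70 mm, 55 mm high; origin at the centre of its underside. Leave alone.
- loupe: Bystander: black loupe, 44 mm across, 35 mm high; origin at the centre of its underside. Leave alone.

How it is judged:
By the outcome, as a careful person would: the job done as asked, in the order asked, and still so for the second after the job is handed in, with the robot touching nothing.
Of tablet1, tablet2, tablet3, tablet4 only 3 to 4 are there at a start; the rules pass over those that are not, and their reading is None.
At some moment in a run one of tray may be knocked a few centimetres aside while the robot is not near it.
Once in a run the grip may slacken for a moment while it holds something.
It also fails if it takes over 208 s, if anything falls off the work surface, if the arm or the gripper's body presses on something with over 40 N, if the wrist force passes 120 N, or if a joint passes its speed limit or range.

## Working session

There is one attempt and no reset: what is moved stays moved. The work goes in short steps, Python scripts to look and compute and a tool call to move; the robot and the scene stay as the last step left them, time stands still between calls to the robot, and variables do not carry over. Pictures are saved under pics/ and viewed, about 12 in all and at most 16, crops included, and the job is handed in when it is done.

Besides the shell and the picture viewer there is one more tool, called after "Call:" as name(argument=value, ...) on one line, values as JSON. carry_out: Moves the arm, as the interface text tells. Its arguments: {"type":"object","properties":{"motion":{"type":"array","items":{"type":"array"}},"grip":{"type":"number"},"squeeze":{"type":"number"}},"required":["motion"]}

```bash
mkdir -p pics; ls; cat > h.py <<'E'
import numpy as np, cv2
from bench import get_state, eyes, ticket
def shot(n,f):
    im=eyes.get_image(n); cv2.imwrite(f'pics/{f}.png',im['pixels']); np.savez(f'pics/{f}.npz',p=im['pixels'],K=im['mtx'],T=im['extrinsics']); return im
def load(f):
    d=np.load(f'pics/{f}.npz'); return dict(pixels=d['p'],mtx=d['K'],extrinsics=d['T'])
def onplane(im,uv,z,fish=False):
    K,T=im['mtx'],im['extrinsics']; out=[]
    for u,v in np.atleast_2d(np.array(uv,float)):
        a=np.array([(u-K[0,2])/K[0,0],(v-K[1,2])/K[1,1]])
        if fish:
            r=np.hypot(*a); d=np.array([*(a/max(r,1e-9)*np.sin(r)),np.cos(r)])
        else: d=np.array([*a,1])
        d=T[:3,:3]@d; o=T[:3,3]; out.append(o+d*(z-o[2])/d[2])
    return np.array(out)
E
python3 - <<'E'
from h import *
s=get_state(); print({k:np.round(v,3).tolist() for k,v in s.items()})
for n in ['scene','top']:
    im=shot(n,n+'0'); print(n,im['mtx'].round(1).tolist(),im['extrinsics'].round(3).tolist())
E
```

```text
pics
{'time': 0.0, 'joint_positions': [-1.307, 0.322, -0.07, 1.452, 0.023, 1.371, -0.057], 'qd': [0.001, -0.001, 0.001, 0.0, 0.0, -0.001, 0.0], 'joint_torque': [0.0, -49.129, -0.404, -31.253, -0.064, 0.044, 0.0], 'position': [0.161, 0.629, 0.221], 'tool_rot': [2.48, 1.927, -0.002], 'ft_force': [0.768, -0.803, -0.487], 'torque': [0.001, -0.007, -0.037], 'grip_width': 0.997}
scene [[582.6, 0.0, 314.8], [0.0, 582.6, 256.3], [0.0, 0.0, 1.0]] [[-0.642, 0.555, -0.53, 1.326], [0.767, 0.471, -0.436, 0.517], [0.008, -0.686, -0.728, 1.087], [0.0, 0.0, 0.0, 1.0]]
top [[594.6, 0.0, 321.7], [0.0, 594.6, 242.2], [0.0, 0.0, 1.0]] [[-0.014, -0.995, 0.098, 0.508], [-1.0, 0.014, -0.004, -0.095], [0.003, -0.098, -0.995, 1.194], [0.0, 0.0, 0.0, 1.0]]
```

View pics/top0.png

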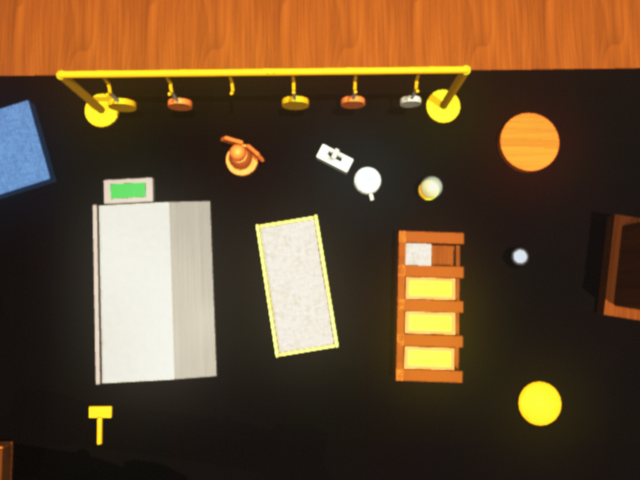

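View pics/scene0.png

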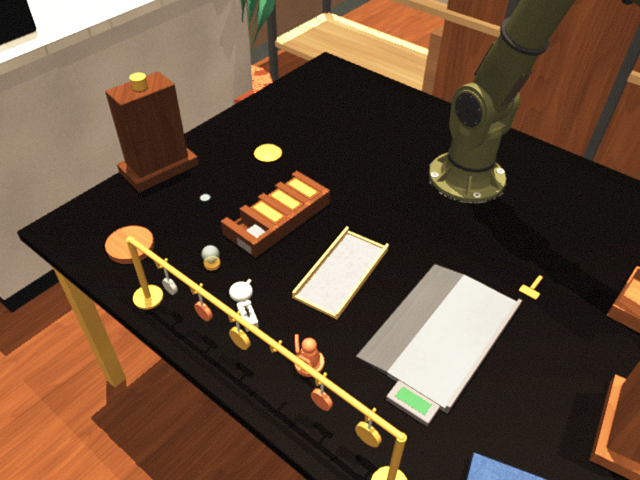

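The top view has +x up and +y left. It shows the block with its empty pocket at the +x end, (420,255), and tablets at (430,289), (430,322) and (428,358). The tray is at about (297,285), and the scale is on the left with its ramp facing the tray. Next I'll measure the corners.

```bash
cat > m.py <<'E'
from h import *
def quad(mask):
    c=max(cv2.findContours(mask.astype(np.uint8),cv2.RETR_EXTERNAL,cv2.CHAIN_APPROX_NONE)[0],key=cv2.contourArea)
    return c.reshape(-1,2)
def rect(im,mask,z):
    c=quad(mask); P=onplane(im,c,z)[:,:2].astype(np.float32)*1000
    r=cv2.minAreaRect(P); return np.round(r[0],1),np.round(r[1],1),round(r[2],2)
def roi(m,u0,v0,u1,v1):
    o=np.zeros(m.shape,bool); o[v0:v1,u0:u1]=m[v0:v1,u0:u1]; return o
E
python3 - <<'E'
from m import *
im=load('top0'); p=im['pixels'].astype(int); b,g,r=p[...,0],p[...,1],p[...,2]
lit=p.max(2)>70
print('block',rect(im,roi(lit&(r>b+40),385,222,475,392),.048))
for v0,v1 in((270,305),(306,340),(341,375)): print('tab inlay',rect(im,roi((g>150)&(r>150),400,v0,465,v1),.048))
print('tray out',rect(im,roi(lit,245,205,350,365),.018))
print('tray lining',rect(im,roi((b>110),250,210,345,360),.004))
print('scale lit',rect(im,roi(lit,86,203,222,390),.008))
print('top light',rect(im,roi((p.min(2)>175),100,203,200,390),.015))
for n,uv,z in [('cherub',(241,162),0),('susp',(335,160),.055),('whit',(367,180),.04),('knob',(430,192),.0),('loupe/sw',(520,257),.03),('rail L',(62,75),.2),('rail R',(467,70),.2)]: print(n,onplane(im,uv,z).round(3).tolist())
E
```

```text
block (array([ 496. , -304.9]), array([132. , 290.6]), 87.07)
tab inlay (array([ 528.9, -307.6]), array([94.9, 42.2]), 89.21)
tab inlay (array([ 463.4, -304.4]), array([96.1, 42.6]), 87.53)
tab inlay (array([ 396.9, -300.4]), array([95.2, 42.3]), 87.24)
tray out (array([539.8, -48.7]), array([269.8, 130.1]), 8.51)
tray lining (array([539.8, -48.2]), array([265.8, 126.5]), 8.49)
scale lit (array([533.8, 236.2]), array([359.6, 241.2]), 2.36)
top light (array([532.3, 240.8]), array([350.2, 196.9]), 1.29)
cherub [[0.792, 0.063, 0.0]]
susp [[0.78, -0.128, 0.055]]
whit [[0.743, -0.191, 0.04]]
knob [[0.725, -0.322, 0.0]]
loupe/sw [[0.587, -0.489, 0.03]]
rail L [[0.901, 0.345, 0.2]]
rail R [[0.901, -0.354, 0.2]]
```

```bash
python3 - <<'E'
from m import *
im=load('top0'); a=cv2.resize(im['pixels'][210:400,230:480],None,fx=3.2,fy=3.1,interpolation=cv2.INTER_CUBIC)[:600]; cv2.imwrite('pics/crop1.png',a)
E
```

```text
(no output)
```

View pics/crop1.png

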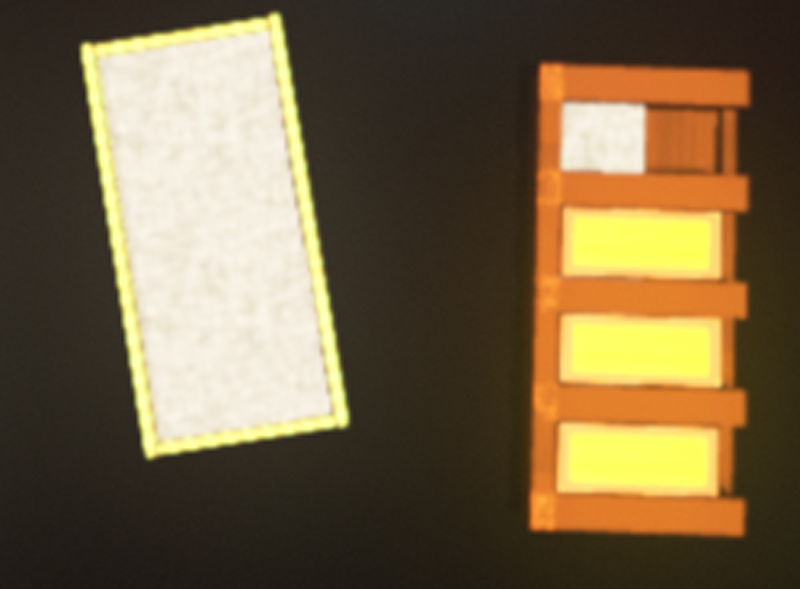

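Measurements:

| Thing | Centre (mm) | Yaw |
|---|---|---|
| Block | (496, -305) | about -3° |
| Tray | (540, -48) | +8.5° |
| Scale | see note | about +2° |

- Tablet spacing comes out at 66 mm, which matches the pockets.
- I'll measure the scale more closely before pushing.

Moving over the block now.

Call:
carry_out(motion=[[[0.339,-0.23,0],-0.7],[[0.339,-0.23,0],-0.7],[[0.339,-0.23,0],-0.7],[[0.339,-0.23,0],-0.7],[[0.339,-0.23,0],-0.7],[[0.339,-0.23,0],-0.7],[[0.339,-0.23,0],-0.7],[[0.339,-0.23,0],-0.7],[[0.339,-0.23,0],-0.7],[[0.439,-0.65,0],-1.37],[[0.439,-0.65,0],-1.37],[[0.439,-0.65,0],-1.37],[[0.439,-0.65,0],-1.37],[[0.439,-0.65,0],-1.37],[[0.439,-0.65,0],-1.37],[[0.439,-0.65,0],-1.37],[[0.439,-0.65,0],-1.37],[[0.439,-0.65,0],-1.37],[[0.439,-0.65,0],-1.37],[[0.439,-0.65,0],-1.37]], grip=1)

```text
time: 2.1
position: [0.5994, -0.0203, 0.2221]
tool_rot: [-3.14, 0.079, 0.001]
ft_force: [0.4, 1.8, -0.1]
grip_width: 0.006
```

Call:
carry_out(motion=[[[-0.073,-0.323,-0.073],0],[[-0.073,-0.323,-0.073],0],[[-0.073,-0.323,-0.073],0],[[-0.073,-0.323,-0.073],0],[[-0.073,-0.323,-0.073],0],[[-0.073,-0.323,-0.073],0],[[-0.073,-0.323,-0.073],0],[[-0.073,-0.323,-0.073],0],[[-0.073,-0.323,-0.113],0],[[-0.073,-0.323,-0.153],0],[[-0.073,-0.323,-0.153],0],[[-0.073,-0.323,-0.153],0]])

```text
time: 3.3
position: [0.5276, -0.3409, 0.0695]
tool_rot: [-3.139, 0.073, 0.002]
ft_force: [0.4, -0.1, 0.5]
grip_width: 0.006
```

```bash
python3 - <<'E'
from m import *
s=get_state(); print(s['position'],s['ft_force'])
im=shot('wrist','w1'); print(im['mtx'],im['extrinsics'].round(3))
E
```

```text
[ 0.5275999  -0.34094667  0.06954381] [ 0.42016679 -0.09219916  0.51790716]
[[371.64829954   0.         318.97382595]
 [  0.         371.64829954 241.77360101]
 [  0.           0.           1.        ]] [[ 0.999 -0.044 -0.014  0.532]
 [-0.046 -0.961 -0.272 -0.266]
 [-0.001  0.272 -0.962  0.232]
 [ 0.     0.     0.     1.   ]]
```

View pics/w1.png

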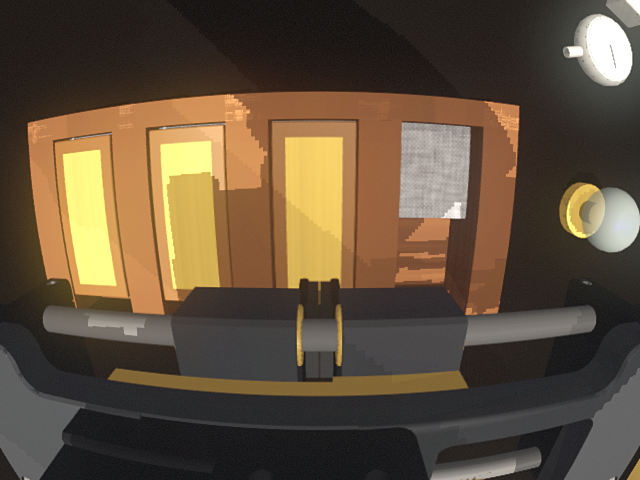

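The shut fingers (320,330) are centred over the +33 tablet (272–357). Pressing.

Call:
carry_out(motion=[[[0,0,-0.01],0],[[0,0,-0.018],0],[[0,0,-0.024],0],[[0,0,-0.029],0],[[0,0,-0.033],0],[[0,0,-0.037],0],[[0,0,-0.039],0],[[0,0,-0.039],0],[[0,0,-0.039],0]])

```text
time: 4.25
position: [0.5275, -0.3453, 0.0328]
tool_rot: [3.138, -0.078, 0.004]
ft_force: [-1.6, -1.4, 9.8]
grip_width: 0.006
```

Call:
carry_out(motion=[[[0,0,0.03],0],[[0,0,0.07],0],[[0,0,0.07],0]])

```text
time: 4.55
position: [0.5297, -0.3458, 0.1062]
tool_rot: [3.136, -0.078, 0.014]
ft_force: [-0.3, -1.0, -0.0]
grip_width: 0.006
```

Call:
carry_out(motion=[[[0.002,0.03,0],0],[[0.003,0.06,0],0],[[0.003,0.06,0],0],[[0.003,0.06,0],0],[[0.003,0.06,0],0]], grip=-1)

```text
time: 5.05
position: [0.5294, -0.2844, 0.1005]
tool_rot: [3.14, -0.079, 0.0]
ft_force: [0.2, -0.4, 0.8]
grip_width: 0.378
```

```bash
python3 - <<'E'
from m import *
s=get_state(); print(s['position'],s['ft_force'])
im=shot('wrist','w2')
E
```

```text
[ 0.52937744 -0.28435707  0.10054144] [ 0.19025358 -0.37135995  0.79681916]
```

View pics/w2.png

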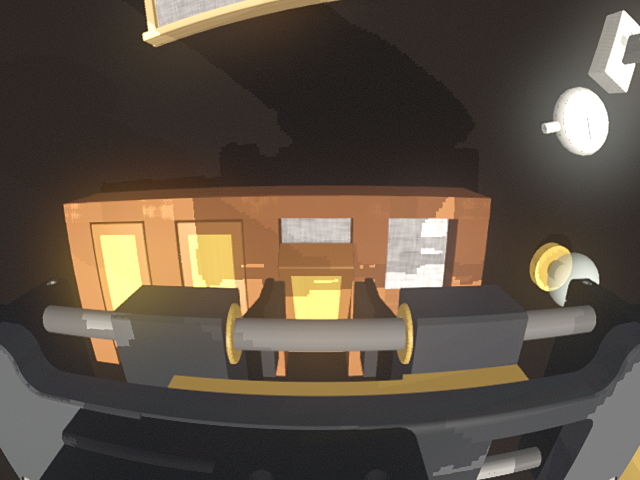

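The tablet has tipped: its end face is at v≈244–268 (u 279–355), with bare ledge behind it.

```bash
python3 - <<'E'
from m import *
im=load('w2'); print(im['extrinsics'].round(3)[:3])
for uv,z in [((279,244),.058),((355,244),.058),((279,269),.073),((355,269),.073),((66,205),.048),((490,198),.048)]: print(uv,onplane(im,uv,z,True).round(4)[0])
E
```

```text
[[ 0.999 -0.048 -0.014  0.534]
 [-0.05  -0.961 -0.274 -0.209]
 [-0.     0.274 -0.962  0.263]]
(279, 244) [ 0.5082 -0.2674  0.058 ]
(355, 244) [ 0.552  -0.2696  0.058 ]
(279, 269) [ 0.5089 -0.2773  0.073 ]
(355, 269) [ 0.5504 -0.2794  0.073 ]
(66, 205) [ 0.3566 -0.2346  0.048 ]
(490, 198) [ 0.64   -0.2469  0.048 ]
```

Call:
carry_out(motion=[[[0,0.001,-0.005],0],[[0,0.001,-0.01],0],[[0,0.001,-0.012],0],[[0,0.001,-0.02],0],[[0,0.001,-0.03],0],[[0,0.001,-0.04],0],[[0,0.001,-0.049],0],[[0,0.001,-0.049],0],[[0,0.001,-0.049],0]], grip=-1)

```text
time: 6.0
position: [0.5295, -0.2822, 0.0512]
tool_rot: [3.141, -0.077, -0.001]
ft_force: [-0.3, 0.1, -0.1]
grip_width: 0.998
```

Call:
carry_out(motion=[[[0,0,0],0],[[0,0,0],0],[[0,0,0],0],[[0,0,0],0],[[0,0,0],0],[[0,0,0],0],[[0,0,0],0],[[0,0,0],0]], grip=1, squeeze=45)

```text
time: 6.8
position: [0.5289, -0.2821, 0.0514]
tool_rot: [-3.14, 0.077, 0.002]
ft_force: [-1.8, 0.8, -0.1]
grip_width: 0.477
```

Call:
carry_out(motion=[[[0,0,0.01],0],[[0,0,0.025],0],[[0,0,0.045],0],[[0,0,0.065],0],[[0,0,0.08],0],[[0,0,0.08],0]])

```text
time: 7.4
position: [0.5316, -0.2831, 0.1349]
tool_rot: [3.139, -0.077, 0.009]
ft_force: [-0.1, -0.4, -0.9]
grip_width: 0.476
```

```bash
python3 - <<'E'
from m import *
s=get_state(); print(s['position'],s['ft_force'],s['grip_width'])
a=shot('wrist','w3')['pixels']; b=shot('scene','s3'); t=shot('top','t3')
cv2.imwrite('pics/c3.png',np.hstack([cv2.resize(a[150:400,120:520],(400,300)),cv2.resize(b['pixels'][100:325,200:500],(400,300))]))
p=t['pixels'].astype(int); bb,g,r=p[...,0],p[...,1],p[...,2]
print('tray out',rect(t,roi(p.max(2)>70,245,205,350,365),.018))
E
```

```text
[ 0.53164081 -0.28313221  0.13491151] [-0.1009069  -0.39637106 -0.90104898] 0.4755910574721452
tray out (array([539.8, -48.6]), array([269.7, 129.9]), 8.51)
```

View pics/c3.png

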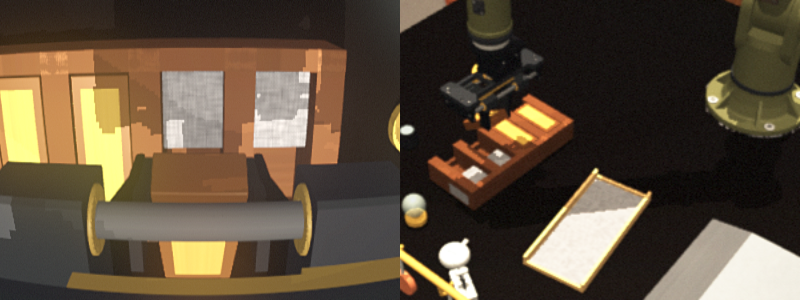

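The grip holds the tablet, still tipped. The tray hasn't moved. Carrying it to tray x=+88.

Call:
carry_out(motion=[[[0.01,0.03,0],0.05],[[0.025,0.07,0],0.1],[[0.04,0.115,0],0.15],[[0.055,0.16,0],0.2],[[0.07,0.2,0],0.2],[[0.083,0.24,0],0.2],[[0.093,0.268,0],0.2],[[0.093,0.268,-0.02],0.2],[[0.093,0.268,-0.04],0.2],[[0.093,0.268,-0.04],0.2],[[0.093,0.268,-0.04],0.2]])

```text
time: 8.65
position: [0.6219, -0.0145, 0.0907]
tool_rot: [3.132, 0.236, -0.003]
ft_force: [1.1, 0.4, -0.3]
grip_width: 0.478
```

```bash
python3 - <<'E'
from m import *
s=get_state(); print(s['position'],s['ft_force'],s['grip_width'])
a=shot('wrist','w4')['pixels']; b=shot('scene','s4'); 
cv2.imwrite('pics/c4.png',np.hstack([cv2.resize(a,(400,300)),cv2.resize(b['pixels'][160:385,250:550],(400,300))]))
E
```

```text
[ 0.62193    -0.01445472  0.09067445] [ 1.14109822  0.44125706 -0.27087272] 0.477506298764681
```

View pics/c4.png

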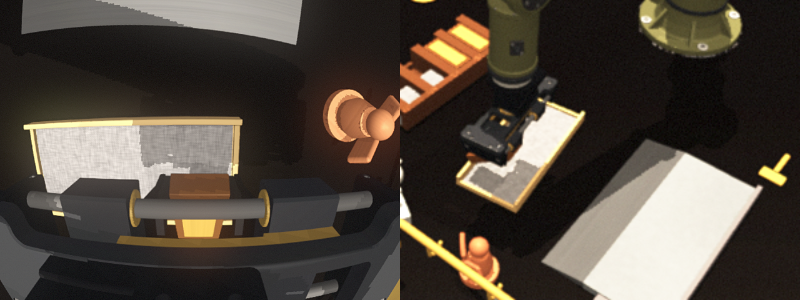

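Call:
carry_out(motion=[[[0.001,0,-0.015],0],[[0.001,0,-0.03],0],[[0.001,0,-0.034],0],[[0.001,0,-0.037],0],[[0.001,0,-0.04],0],[[0.001,0,-0.042],0],[[0.001,0,-0.042],0]])

```text
time: 9.45
position: [0.6239, -0.0138, 0.0506]
tool_rot: [-3.132, -0.237, -0.0]
ft_force: [-2.8, 1.0, 4.5]
grip_width: 0.477
```

Call:
carry_out(motion=[[[0,0,0],0],[[0,0.001,-0.002],0],[[0,0.002,-0.004],0],[[-0.001,0.004,-0.007],0],[[-0.001,0.006,-0.01],0],[[-0.001,0.008,-0.013],0],[[-0.001,0.009,-0.016],0],[[-0.002,0.011,-0.019],0],[[-0.002,0.012,-0.022],0],[[-0.002,0.013,-0.025],0],[[-0.002,0.013,-0.025],0]], squeeze=6)

```text
time: 10.55
position: [0.6213, -0.0009, 0.024]
tool_rot: [-3.133, -0.237, 0.001]
ft_force: [-0.7, -0.7, -0.9]
grip_width: 0.487
```

Call:
carry_out(motion=[[[0,0,0],0],[[0,0,0],0],[[0,0,0],0],[[0,0,0],0],[[0,0,0.03],0],[[0,0,0.07],0],[[0,0,0.1],0],[[0,0,0.1],0]], grip=-1)

```text
time: 11.35
position: [0.6251, -0.0015, 0.1299]
tool_rot: [-3.132, -0.236, -0.015]
ft_force: [0.9, 0.8, -0.1]
grip_width: 0.992
```

```bash
python3 - <<'E'
from m import *
s=get_state(); print(s['position'],s['ft_force'],s['grip_width'])
a=shot('wrist','w5')['pixels']; b=shot('scene','s5'); 
cv2.imwrite('pics/c5.png',np.hstack([cv2.resize(a,(400,300)),cv2.resize(b['pixels'][160:385,250:550],(400,300))]))
E
```

```text
[ 0.62511217 -0.00152443  0.12994729] [ 0.87816894  0.79104872 -0.13728604] 0.9924065935108606
```

View pics/c5.png

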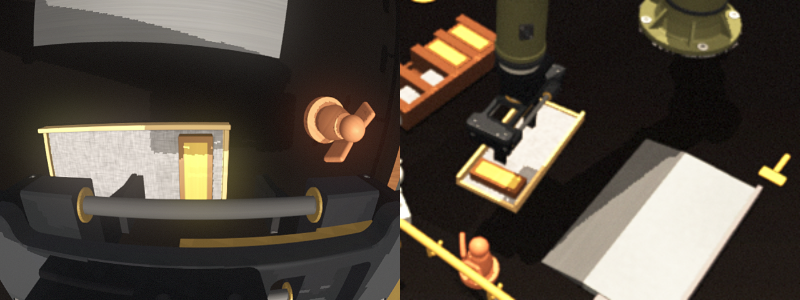

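It's lying flat in the tray. On to the -33 pocket.

Call:
carry_out(motion=[[[-0.161,-0.338,0],-0.2],[[-0.161,-0.338,0],-0.2],[[-0.161,-0.338,0],-0.2],[[-0.161,-0.338,0],-0.2],[[-0.161,-0.338,0],-0.2],[[-0.161,-0.338,0],-0.2],[[-0.161,-0.338,0],-0.2],[[-0.161,-0.338,0],-0.2],[[-0.161,-0.338,0],-0.2],[[-0.161,-0.338,-0.03],-0.2],[[-0.161,-0.338,-0.06],-0.2],[[-0.161,-0.338,-0.07],-0.2],[[-0.161,-0.338,-0.076],-0.2],[[-0.161,-0.338,-0.082],-0.2],[[-0.161,-0.338,-0.087],-0.2],[[-0.161,-0.338,-0.091],-0.2],[[-0.161,-0.338,-0.094],-0.2],[[-0.161,-0.338,-0.094],-0.2],[[-0.161,-0.338,-0.094],-0.2]], grip=1, squeeze=45)

```text
time: 13.35
position: [0.4623, -0.3413, 0.0336]
tool_rot: [3.138, -0.078, 0.007]
ft_force: [-2.2, 0.1, 11.9]
grip_width: 0.009
```

Call:
carry_out(motion=[[[0,0,0.04],0],[[0,0,0.07],0],[[0,0,0.07],0]])

```text
time: 13.65
position: [0.4636, -0.3415, 0.1055]
tool_rot: [3.137, -0.077, 0.013]
ft_force: [-1.0, 0.4, -0.1]
grip_width: 0.007
```

Call:
carry_out(motion=[[[0.002,0.03,0],0],[[0.003,0.06,0],0],[[0.003,0.06,0],0],[[0.003,0.06,0],0],[[0.003,0.06,0],0],[[0.003,0.06,0],0],[[0.003,0.06,0],0]], grip=-1)

```text
time: 14.35
position: [0.4634, -0.2802, 0.1006]
tool_rot: [3.14, -0.079, -0.0]
ft_force: [-0.3, 0.4, -0.2]
grip_width: 0.561
```

```bash
python3 - <<'E'
from m import *
s=get_state(); print(s['position'],s['ft_force'],s['tool_rot'])
im=shot('wrist','w6'); t=shot('top','t6'); p=t['pixels'].astype(int)
print('tray out',rect(t,roi(p.max(2)>70,245,205,350,365),.018))
E
```

```text
[ 0.46342115 -0.28018843  0.1005588 ] [-0.33594773  0.44002567 -0.23099887] [ 3.13995719e+00 -7.92739329e-02 -1.83296771e-04]
tray out (array([539.9, -48.7]), array([270. , 130.4]), 8.57)
```

View pics/w6.png

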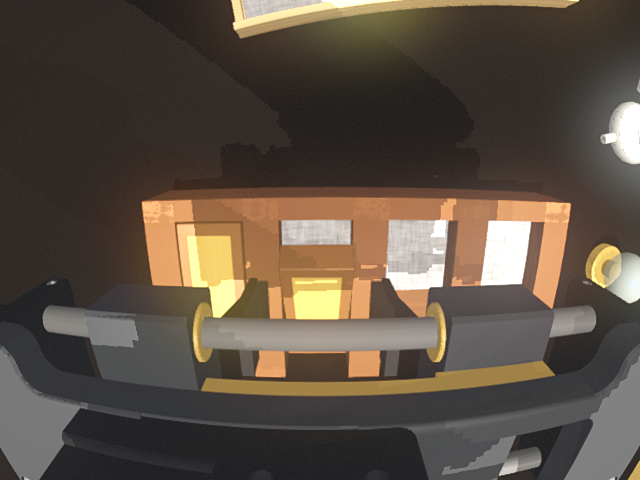

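This one has tipped too, with the same geometry as before. Gripping and lifting.

Call:
carry_out(motion=[[[0,0.001,-0.005],0],[[0,0.001,-0.01],0],[[0,0.001,-0.02],0],[[0,0.001,-0.03],0],[[0,0.001,-0.04],0],[[0,0.001,-0.049],0],[[0,0.001,-0.049],0],[[0,0.001,-0.049],0]], grip=-1)

```text
time: 15.25
position: [0.4635, -0.2783, 0.0513]
tool_rot: [3.14, -0.077, -0.001]
ft_force: [0.3, 0.6, 0.2]
grip_width: 1.003
```

Call:
carry_out(motion=[[[0,0,0],0],[[0,0,0],0],[[0,0,0],0],[[0,0,0],0],[[0,0,0],0],[[0,0,0],0],[[0,0,0],0],[[0,0,0],0]], grip=1, squeeze=45)

```text
time: 16.05
position: [0.463, -0.2781, 0.0514]
tool_rot: [-3.14, 0.077, 0.002]
ft_force: [-2.5, 0.2, 0.3]
grip_width: 0.478
```

Call:
carry_out(motion=[[[0,0,0.01],0],[[0,0,0.025],0],[[0,0,0.045],0],[[0,0,0.065],0],[[0,0,0.08],0],[[0,0,0.08],0]])

```text
time: 16.65
position: [0.4656, -0.2791, 0.1346]
tool_rot: [3.139, -0.077, 0.009]
ft_force: [0.0, -0.4, -0.5]
grip_width: 0.478
```

Call:
carry_out(motion=[[[0.01,0.03,0],0.05],[[0.022,0.07,0],0.1],[[0.035,0.115,0],0.15],[[0.045,0.16,0],0.2],[[0.058,0.2,0],0.2],[[0.07,0.24,0],0.2],[[0.073,0.251,0],0.2],[[0.073,0.251,-0.02],0.2],[[0.073,0.251,-0.04],0.2],[[0.073,0.251,-0.04],0.2],[[0.073,0.251,-0.04],0.2]])

```text
time: 17.75
position: [0.5362, -0.0278, 0.0913]
tool_rot: [3.132, 0.236, -0.002]
ft_force: [0.4, 0.6, -0.7]
grip_width: 0.481
```

```bash
python3 - <<'E'
from m import *
s=get_state(); print(s['position'],s['ft_force'],s['grip_width'])
a=shot('wrist','w7')['pixels']; b=shot('scene','s7'); 
cv2.imwrite('pics/c7.png',np.hstack([cv2.resize(a,(400,300)),cv2.resize(b['pixels'][160:385,250:550],(400,300))]))
E
```

```text
[ 0.53622272 -0.02779344  0.09133494] [ 0.41180479  0.60628112 -0.69109599] 0.48127059934075545
```

View pics/c7.png

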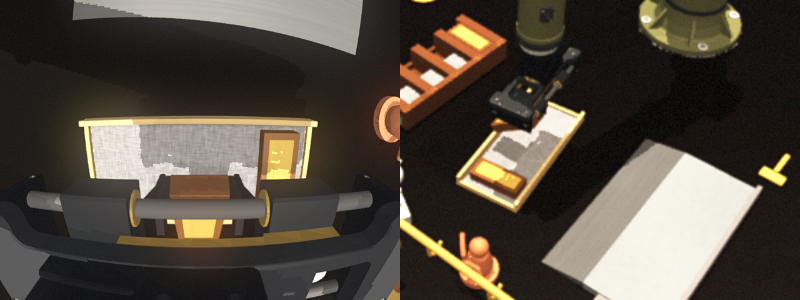

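The held tablet (170–230) is centred in the tray, with the first lying flat at the right. Lowering it.

Call:
carry_out(motion=[[[0.001,0,-0.015],0],[[0.001,0,-0.03],0],[[0.001,0,-0.034],0],[[0.001,0,-0.037],0],[[0.001,0,-0.04],0],[[0.001,0,-0.042],0],[[0.001,0,-0.042],0]])

```text
time: 18.55
position: [0.5378, -0.0261, 0.0504]
tool_rot: [-3.131, -0.238, 0.0]
ft_force: [-3.4, 3.5, 7.1]
grip_width: 0.48
```

Call:
carry_out(motion=[[[0,0,0],0],[[0,0.001,-0.002],0],[[0,0.002,-0.004],0],[[-0.001,0.004,-0.007],0],[[-0.001,0.006,-0.01],0],[[-0.001,0.008,-0.013],0],[[-0.001,0.009,-0.016],0],[[-0.002,0.011,-0.019],0],[[-0.002,0.012,-0.022],0],[[-0.002,0.013,-0.025],0],[[-0.002,0.013,-0.025],0]], squeeze=6)

```text
time: 19.65
position: [0.5354, -0.0142, 0.0241]
tool_rot: [3.132, 0.237, -0.001]
ft_force: [-0.0, -1.3, -1.1]
grip_width: 0.485
```

Call:
carry_out(motion=[[[0,0,0],0],[[0,0,0],0],[[0,0,0],0],[[0,0,0],0],[[0,0,0.03],0],[[0,0,0.07],0],[[0,0,0.1],0],[[0,0,0.1],0]], grip=-1)

```text
time: 20.45
position: [0.5391, -0.0142, 0.1293]
tool_rot: [-3.132, -0.237, -0.014]
ft_force: [1.0, 0.0, 0.4]
grip_width: 0.984
```

Call:
carry_out(motion=[[[-0.141,-0.322,0],-0.2],[[-0.141,-0.322,0],-0.2],[[-0.141,-0.322,0],-0.2],[[-0.141,-0.322,0],-0.2],[[-0.141,-0.322,0],-0.2],[[-0.141,-0.322,0],-0.2],[[-0.141,-0.322,0],-0.2],[[-0.141,-0.322,0],-0.2],[[-0.141,-0.322,0],-0.2],[[-0.141,-0.322,-0.03],-0.2],[[-0.141,-0.322,-0.06],-0.2],[[-0.141,-0.322,-0.07],-0.2],[[-0.141,-0.322,-0.076],-0.2],[[-0.141,-0.322,-0.082],-0.2],[[-0.141,-0.322,-0.087],-0.2],[[-0.141,-0.322,-0.091],-0.2],[[-0.141,-0.322,-0.094],-0.2],[[-0.141,-0.322,-0.094],-0.2],[[-0.141,-0.322,-0.094],-0.2]], grip=1, squeeze=45)

```text
time: 22.35
position: [0.3963, -0.3385, 0.0332]
tool_rot: [3.138, -0.078, 0.007]
ft_force: [-2.3, 0.1, 12.6]
grip_width: 0.007
```

Call:
carry_out(motion=[[[0,0,0.04],0],[[0,0,0.07],0],[[0,0,0.07],0]])

```text
time: 22.65
position: [0.3975, -0.3384, 0.1049]
tool_rot: [3.137, -0.077, 0.013]
ft_force: [0.5, -0.2, 0.1]
grip_width: 0.004
```

Call:
carry_out(motion=[[[0.002,0.03,0],0],[[0.003,0.06,0],0],[[0.003,0.06,0],0],[[0.003,0.06,0],0],[[0.003,0.06,0],0],[[0.003,0.06,0],0],[[0.003,0.06,0],0]], grip=-1)

```text
time: 23.35
position: [0.3974, -0.2771, 0.1005]
tool_rot: [3.14, -0.079, -0.0]
ft_force: [0.7, 0.3, -0.7]
grip_width: 0.559
```

```bash
python3 - <<'E'
from m import *
s=get_state(); print(s['position'],s['ft_force'],s['tool_rot'])
im=shot('wrist','w8'); t=shot('top','t8'); p=t['pixels'].astype(int)
print('tray out',rect(t,roi(p.max(2)>70,245,205,350,365),.018))
cv2.imwrite('pics/c8.png',np.hstack([cv2.resize(im['pixels'],(400,300)),cv2.resize(t['pixels'][190:415,80:380],(400,300))]))
E
```

```text
[ 0.3974315  -0.27709576  0.1005413 ] [ 0.71893297  0.2642298  -0.66136685] [ 3.13997792e+00 -7.94002458e-02 -3.81599510e-04]
tray out (array([539.9, -48.7]), array([270.2, 130.5]), 8.46)
```

View pics/c8.png

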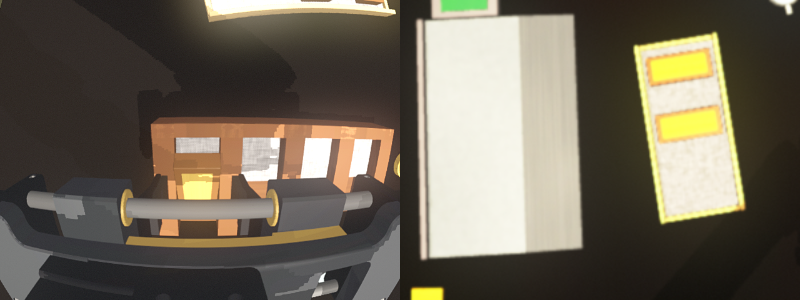

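The third tablet has tipped. The first two lie flat in the tray, which hasn't moved.

Call:
carry_out(motion=[[[0,0.001,-0.005],0],[[0,0.001,-0.01],0],[[0,0.001,-0.02],0],[[0,0.001,-0.03],0],[[0,0.001,-0.04],0],[[0,0.001,-0.049],0],[[0,0.001,-0.049],0],[[0,0.001,-0.049],0]], grip=-1)

```text
time: 24.25
position: [0.3975, -0.2753, 0.0514]
tool_rot: [3.14, -0.077, -0.001]
ft_force: [-0.4, -0.2, 0.4]
grip_width: 1.004
```

Call:
carry_out(motion=[[[0,0,0],0],[[0,0,0],0],[[0,0,0],0],[[0,0,0],0],[[0,0,0],0],[[0,0,0],0],[[0,0,0],0],[[0,0,0],0]], grip=1, squeeze=45)

```text
time: 25.05
position: [0.3972, -0.2751, 0.0515]
tool_rot: [-3.14, 0.077, 0.001]
ft_force: [-1.6, -0.0, 1.1]
grip_width: 0.477
```

Call:
carry_out(motion=[[[0,0,0.01],0],[[0,0,0.025],0],[[0,0,0.045],0],[[0,0,0.065],0],[[0,0,0.08],0],[[0,0,0.08],0]])

```text
time: 25.65
position: [0.3995, -0.276, 0.1341]
tool_rot: [3.14, -0.077, 0.008]
ft_force: [-0.1, -0.5, -0.8]
grip_width: 0.477
```

Call:
carry_out(motion=[[[0.02,0.03,0],0.05],[[0.04,0.07,0],0.1],[[0.055,0.11,0],0.15],[[0.06,0.15,0],0.2],[[0.06,0.19,0],0.2],[[0.055,0.22,0],0.2],[[0.052,0.235,0],0.2],[[0.052,0.235,-0.02],0.2],[[0.052,0.235,-0.04],0.2],[[0.052,0.235,-0.04],0.2],[[0.052,0.235,-0.04],0.2]])

```text
time: 26.75
position: [0.4493, -0.0403, 0.0913]
tool_rot: [3.132, 0.236, -0.002]
ft_force: [0.4, -0.2, -0.3]
grip_width: 0.484
```

```bash
python3 - <<'E'
from m import *
s=get_state(); print(s['position'],s['ft_force'],s['grip_width'])
a=shot('wrist','w9')['pixels']; b=shot('scene','s9'); 
cv2.imwrite('pics/c9.png',np.hstack([cv2.resize(a,(400,300)),cv2.resize(b['pixels'][160:385,250:550],(400,300))]))
E
```

```text
[ 0.44927977 -0.0403349   0.09131155] [ 0.42994466 -0.18615783 -0.25265952] 0.4839607770538333
```

View pics/c9.png

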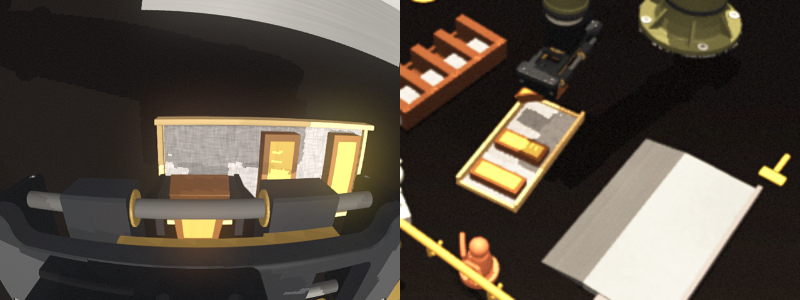

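Call:
carry_out(motion=[[[0.001,0,-0.015],0],[[0.001,0,-0.03],0],[[0.001,0,-0.034],0],[[0.001,0,-0.037],0],[[0.001,0,-0.04],0],[[0.001,0,-0.042],0],[[0.001,0,-0.042],0]])

```text
time: 27.55
position: [0.4515, -0.0393, 0.0503]
tool_rot: [-3.132, -0.238, -0.003]
ft_force: [-1.5, 3.1, 2.9]
grip_width: 0.482
```

Call:
carry_out(motion=[[[0,0,0],0],[[0,0.001,-0.002],0],[[0,0.002,-0.004],0],[[-0.001,0.004,-0.007],0],[[-0.001,0.006,-0.01],0],[[-0.001,0.008,-0.013],0],[[-0.001,0.009,-0.016],0],[[-0.002,0.011,-0.019],0],[[-0.002,0.012,-0.022],0],[[-0.002,0.013,-0.025],0],[[-0.002,0.013,-0.025],0]], squeeze=6)

```text
time: 28.65
position: [0.4484, -0.0271, 0.0241]
tool_rot: [3.132, 0.237, -0.001]
ft_force: [0.6, -0.1, -0.9]
grip_width: 0.483
```

Call:
carry_out(motion=[[[0,0,0],0],[[0,0,0],0],[[0,0,0],0],[[0,0,0],0],[[0,0,0.03],0],[[0,0,0.07],0],[[0,0,0.1],0],[[0,0,0.1],0]], grip=-1)

```text
time: 29.45
position: [0.452, -0.027, 0.1288]
tool_rot: [-3.131, -0.237, -0.014]
ft_force: [0.0, 0.3, -1.0]
grip_width: 0.993
```

Call:
carry_out(motion=[[[0.03,-0.035,0],0],[[0.06,-0.07,0],0],[[0.09,-0.105,0],0],[[0.104,-0.125,0],0],[[0.104,-0.125,0],0],[[0.104,-0.125,0],0]])

```text
time: 30.05
position: [0.5518, -0.1524, 0.1234]
tool_rot: [-3.133, -0.235, 0.004]
ft_force: [-1.1, 0.7, -0.2]
grip_width: 1.0
```

```bash
python3 - <<'E'
from m import *
s=get_state(); print(s['position'],s['ft_force'])
t=shot('top','t10'); a=shot('wrist','w10')['pixels']
cv2.imwrite('pics/c10.png',np.hstack([cv2.resize(a,(400,300)),cv2.resize(t['pixels'][190:415,80:380],(400,300))]))
t0=load('top0'); p=t0['pixels'].astype(int)
for v in (220,250,280,310,340,370):
    row=p[v].min(1); print(v, row[90:104].tolist(), 'step', 160+int(np.argmin(np.diff(p[v-2:v+3,160:185].min(2).mean(0)))))
lit=p.max(2)>70
c=quad(roi(lit,86,203,222,390)); q=cv2.approxPolyDP(c.reshape(-1,1,2),4,True).reshape(-1,2); print(q.tolist())
E
```

```text
[ 0.55183554 -0.15236137  0.12337808] [-1.06167514  0.71875064 -0.19100678]
220 [34, 44, 100, 174, 198, 197, 174, 116, 113, 181, 209, 222, 226, 227] step 168
250 [34, 37, 72, 141, 186, 200, 192, 151, 104, 126, 189, 214, 225, 228] step 169
280 [36, 38, 45, 99, 175, 200, 203, 188, 129, 107, 163, 205, 223, 228] step 170
310 [35, 35, 37, 57, 121, 182, 202, 195, 153, 105, 124, 187, 217, 224] step 171
340 [32, 32, 33, 38, 92, 173, 200, 204, 189, 129, 99, 150, 191, 206] step 172
370 [27, 28, 28, 30, 51, 119, 181, 201, 194, 153, 95, 107, 177, 205] step 173
[[92, 204], [95, 384], [216, 376], [210, 203]]
```

View pics/c10.png

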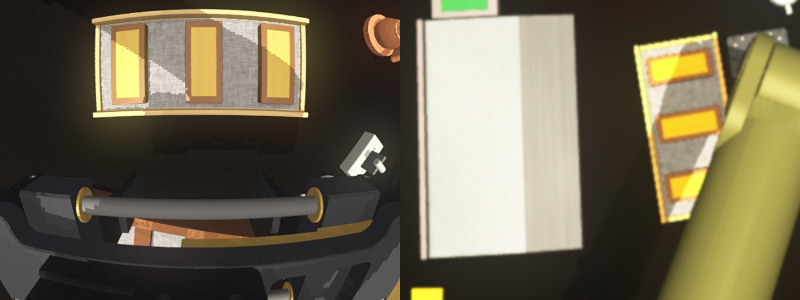

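All three tablets lie flat and side by side, and the gripper is behind the tray. Working out the scale frame.

```bash
python3 - <<'E'
from m import *
t=load('top0')
for n,uv,z in [('edge',[(168.5,220),(173.5,370)],.015),('bar base',[(98,220),(100.6,370)],.015),('bar top out',[(92,204),(95,384)],.027),('foot',[(210,203),(216,376)],0)]:
    P=onplane(t,uv,z)[:,:2]*1000; d=P[0]-P[1]; print(n,P.round(1).tolist(),'yaw',np.degrees(np.arctan2(d[1],d[0])).round(2))
for n,uv in (('x end',[(100,204),(166,203)]),('-x end',[(103,383),(170,380)])): print(n,(onplane(t,uv,.015)*1000).round(1).tolist())
E
```

```text
edge [[672.2, 205.8], [377.0, 192.7]] yaw 2.53
bar base [[674.1, 346.5], [379.0, 334.7]] yaw 2.29
bar top out [[704.6, 354.6], [354.0, 340.5]] yaw 2.3
foot [[707.9, 125.8], [362.5, 112.4]] yaw 2.22
x end [[706.4, 343.2, 15.0], [706.6, 211.2, 15.0]]
-x end [[354.1, 329.5, 15.0], [358.0, 199.3, 15.0]]
```

Scale frame: centre (531, 270), yaw 2.3°, ramp foot at y≈0.119 and top edge at y≈0.199. The edge-to-bar distance comes out at 141 mm against 140 given. Lowering behind the tray and coming up to it.

Call:
carry_out(motion=[[[0,0,-0.04],0],[[0,0,-0.08],0],[[0,0,-0.105],0],[[0,0,-0.115],0],[[0,0,-0.115],0],[[-0.001,0.01,-0.115],0],[[-0.002,0.018,-0.115],0],[[-0.003,0.024,-0.115],0],[[-0.004,0.028,-0.115],0],[[-0.0045,0.032,-0.115],0],[[-0.005,0.036,-0.115],0],[[-0.005,0.04,-0.115],0],[[-0.006,0.044,-0.115],0],[[-0.006,0.044,-0.115],0]])

```text
time: 31.55
position: [0.5471, -0.1083, 0.0099]
tool_rot: [3.132, 0.237, 0.002]
ft_force: [1.2, -3.5, 3.1]
grip_width: 1.0
```

```bash
python3 - <<'E'
from m import *
s=get_state(); print(s['position'],s['ft_force'])
t=shot('top','t11'); shot('wrist','w11')
E
```

```text
[ 0.54711443 -0.10832082  0.00994967] [ 1.22224026 -3.46586501  3.12413287]
```

Call:
carry_out(motion=[[[0,0.002,0],0],[[0,0.005,0],-0.005],[[0,0.009,0],-0.01],[[0,0.014,0],-0.02],[[0,0.019,0],-0.03],[[0,0.024,0],-0.04],[[-0.001,0.029,0],-0.05],[[-0.001,0.034,0],-0.06],[[-0.001,0.039,0],-0.07],[[-0.001,0.044,0],-0.08],[[-0.001,0.049,0],-0.09],[[-0.002,0.054,0],-0.1],[[-0.002,0.059,0],-0.108],[[-0.002,0.064,0],-0.108],[[-0.002,0.069,0],-0.108],[[-0.003,0.074,0],-0.108],[[-0.003,0.079,0],-0.108],[[-0.003,0.083,0],-0.108],[[-0.003,0.085,0],-0.108],[[-0.003,0.085,0],-0.108]])

```text
time: 33.65
position: [0.5435, -0.0225, 0.0095]
tool_rot: [-3.14, -0.068, 0.001]
ft_force: [0.9, -2.9, 3.3]
grip_width: 1.003
```

```bash
python3 - <<'E'
from m import *
s=get_state(); print(s['position'],s['ft_force'])
t=shot('top','t12'); a=shot('wrist','w12')['pixels']; b=shot('scene','s12')['pixels']
cv2.imwrite('pics/c12.png',np.vstack([np.hstack([cv2.resize(a,(400,300)),cv2.resize(t['pixels'][190:415,80:380],(400,300))]),np.hstack([cv2.resize(b[160:460,250:650],(400,300)),np.zeros((300,400,3),np.uint8)])]))
E
```

```text
[ 0.54352673 -0.02249131  0.00949741] [ 0.91709591 -2.88155163  3.25714143]
```

View pics/c12.png

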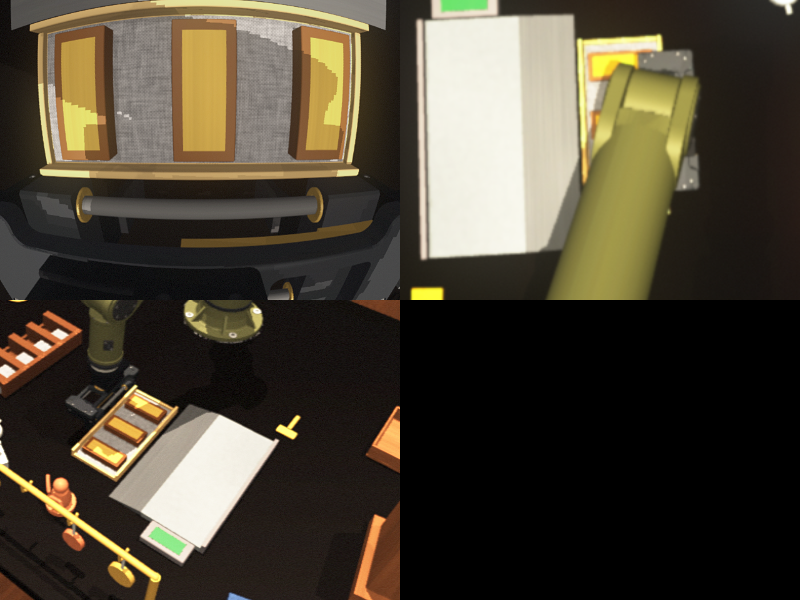

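The tray is square to the ramp, front edge at its foot, tablets flat. Pushing up the ramp.

Call:
carry_out(motion=[[[0,0.003,0],0],[[0,0.008,0],0],[[-0.0005,0.014,0],0],[[-0.001,0.021,0],0],[[-0.001,0.028,0],0],[[-0.001,0.035,0],0],[[-0.002,0.042,0],0],[[-0.002,0.049,0],0],[[-0.002,0.056,0],0],[[-0.0025,0.063,0],0],[[-0.003,0.07,0],0],[[-0.003,0.077,0],0],[[-0.003,0.084,0],0],[[-0.0035,0.091,0],0],[[-0.004,0.098,0],0],[[-0.004,0.105,0],0],[[-0.0045,0.112,0],0],[[-0.005,0.119,0.001],0],[[-0.005,0.126,0.001],0],[[-0.005,0.13,0.002],0]])

```text
time: 35.8
position: [0.5387, 0.1076, 0.0116]
tool_rot: [3.141, 0.069, -0.0]
ft_force: [0.6, -3.8, -0.6]
grip_width: 1.0
```

```bash
python3 - <<'E'
from m import *
s=get_state(); print(s['position'],s['ft_force'])
t=shot('top','t13'); a=shot('wrist','w13')['pixels']; b=shot('scene','s13')['pixels']
p=a.astype(int); m=((p[...,2]>120)&(p[...,1]>90)&(p[...,0]<80))
n,l,st,c=cv2.connectedComponentsWithStats(m.astype(np.uint8)); print([(st[i].tolist()) for i in range(1,n) if st[i,4]>800])
E
```

```text
[0.53866877 0.10755561 0.01163503] [ 0.59429299 -3.76611414 -0.61008363]
[[67, 34, 90, 211, 11087], [65, 36, 515, 241, 15415], [269, 46, 116, 200, 15181]]
```

Call:
carry_out(motion=[[[0,0.004,0.001],0],[[0,0.009,0.002],0],[[-0.0005,0.014,0.003],0],[[-0.001,0.019,0.004],0],[[-0.001,0.024,0.005],0],[[-0.001,0.029,0.006],0],[[-0.001,0.034,0.007],0],[[-0.0015,0.039,0.008],0],[[-0.002,0.044,0.009],0],[[-0.002,0.049,0.01],0],[[-0.002,0.054,0.011],0],[[-0.002,0.059,0.012],0],[[-0.0025,0.064,0.013],0],[[-0.003,0.069,0.014],0],[[-0.003,0.074,0.015],0],[[-0.003,0.079,0.016],0],[[-0.003,0.084,0.016],0],[[-0.0035,0.088,0.016],0],[[-0.0035,0.09,0.016],0],[[-0.0035,0.09,0.016],0]])

```text
time: 37.95
position: [0.5352, 0.1975, 0.0277]
tool_rot: [-3.14, -0.068, -0.0]
ft_force: [0.2, -0.6, -1.0]
grip_width: 1.001
```

```bash
python3 - <<'E'
from m import *
s=get_state(); print(s['position'],s['ft_force'])
t=shot('top','t14'); a=shot('wrist','w14')['pixels']; b=shot('scene','s14')['pixels']
cv2.imwrite('pics/c14.png',np.vstack([np.hstack([cv2.resize(a,(400,300)),cv2.resize(t['pixels'][190:415,80:380],(400,300))]),cv2.resize(b[230:430,300:600],(450,300))[:,:].copy() if 0 else np.hstack([cv2.resize(b[220:445,310:610],(400,300)),cv2.resize(a[0:225,100:400],(400,300))])]))
E
```

```text
[0.53520141 0.19748704 0.02765658] [ 0.21637069 -0.58074696 -1.01259675]
```

View pics/c14.png

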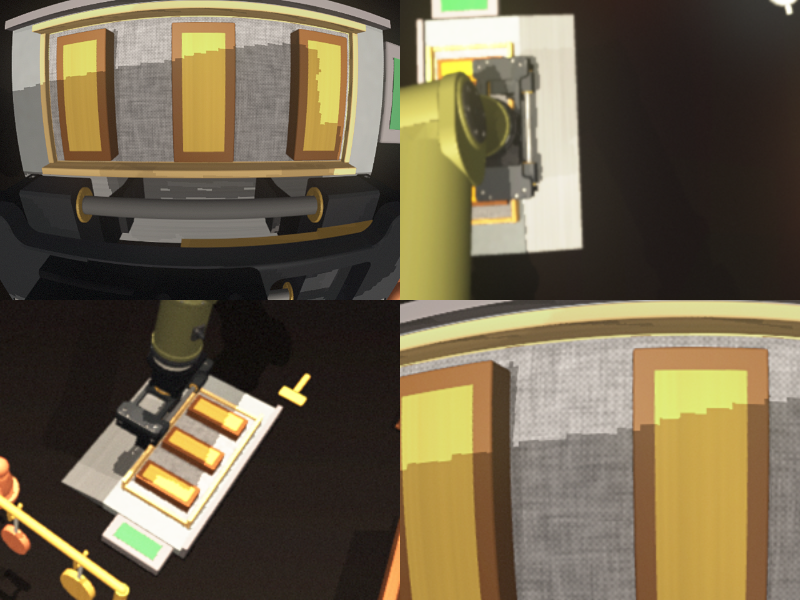

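The tray is level on the scale top with its tablets flat. Backing off and measuring.

Call:
carry_out(motion=[[[0.001,-0.015,0],0],[[0.002,-0.035,0],0],[[0.002,-0.05,0.03],0],[[0.002,-0.06,0.08],0],[[0.002,-0.08,0.12],0],[[0.002,-0.13,0.15],0],[[0,-0.18,0.15],0],[[-0.02,-0.23,0.15],0],[[-0.03,-0.28,0.15],0],[[-0.05,-0.33,0.15],0],[[-0.06,-0.38,0.15],0],[[-0.06,-0.4,0.15],0],[[-0.06,-0.4,0.15],0]])

```text
time: 39.4
position: [0.4728, -0.2105, 0.1783]
tool_rot: [3.139, 0.05, 0.003]
ft_force: [-0.3, -0.1, -1.0]
grip_width: 0.998
```

```bash
python3 - <<'E'
from m import *
s=get_state(); print(s['position'],s['ft_force'])
t=shot('top','t15'); b=shot('scene','s15')['pixels']; p=t['pixels'].astype(int); B,g,r=p[...,0],p[...,1],p[...,2]
print('tray yellow',rect(t,roi((r>B+50)&(r>90),90,200,216,390),.03))
print('edge',onplane(t,[(170.8,290)],.015)*1000)
cv2.imwrite('pics/c15.png',np.vstack([cv2.resize(t['pixels'][190:400,85:365],(800,600))[:300*2]])) if 0 else cv2.imwrite('pics/c15.png',np.hstack([cv2.resize(t['pixels'][190:400,80:220],(400,600)),cv2.resize(b[200:470,330:510],(400,600))]))
# bystanders: compare with start
d=cv2.absdiff(t['pixels'],load('top0')['pixels']).max(2)
for n,(u,v) in dict(cherub=(241,160),susp=(335,158),sw=(367,180),knob=(430,188),loupe=(520,257)).items(): print(n,d[v-22:v+22,u-22:u+22].max(), (d[v-22:v+22,u-22:u+22]>60).sum())
E
```

```text
[ 0.47281742 -0.21048511  0.17831647] [-0.3402972  -0.08815491 -0.97731807]
tray yellow (array([534.5, 268.9]), array([264.6, 132.2]), 2.45)
edge [[532.64460073 199.6587781   15.        ]]
cherub 10 0
susp 10 0
sw 10 0
knob 11 0
loupe 10 0
```

View pics/c15.png

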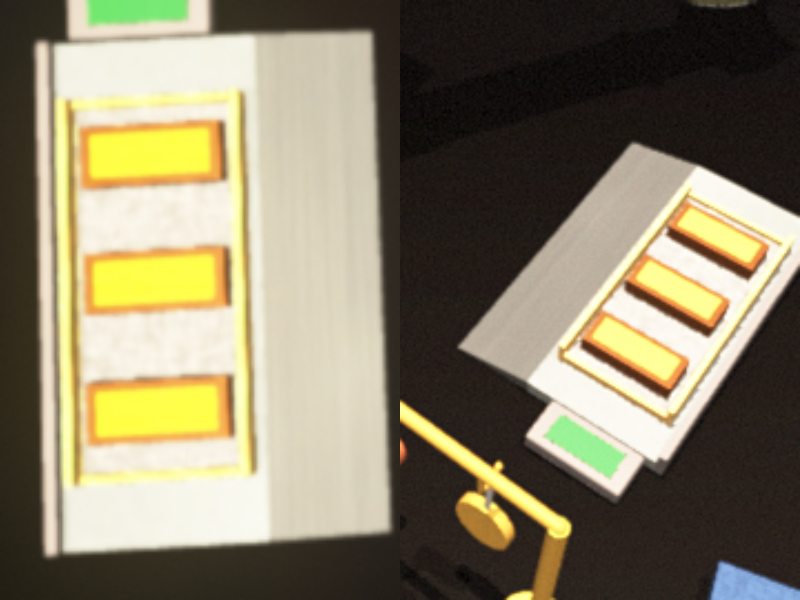

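The tray stands wholly on the top, about 7 mm clear of both the ramp edge and the bar. The three tablets are flat and the bystanders haven't moved. Handing in.

```bash
python3 -c "
from bench import ticket; print(ticket.close_job())"
```

```text
the job is handed in; nothing more can be done
None
```

The job is done and handed in at about 39 s of the 208 s allowed. I tipped all three tablets that were there out of the block; the fourth pocket was empty from the start. I laid them flat, side by side, in the tray while it stood on the table, then pushed the loaded tray up the ramp with the open fingers until it stood level on the scale.

- **Tray:** its centre is at (534, 269) mm with a yaw of 2.45°, against 2.3° for the scale. It is wholly on the top, about 7 mm clear of the ramp edge, with a similar gap to the stop bar.
- **Tablets:** all three lie flat inside the tray in the last top and scene pictures.
- **Bystanders:** the image around each one is unchanged from the start.
- **Forces:** the highest force reading shown was about 13 N, at the end of a press. I only had readings at the end of each move, not during it.

No check failed or disagreed. I saw no knock to the tray and no slackening of the grip.

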